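# Close the narrow incubator tray and draw out the wide one

## Robot

A 6-joint arm with a two-finger parallel gripper is mounted at the origin on the work surface. World frame = base frame: x ahead of the robot, y to its left, z up, the work surface at z = 0. Lengths are in m, angles in rad, forces in N, time in s.
With the tool pointing down it reaches from about 0.4 to 0.825 m from the base axis. Payload 7 kg.
Tool frame: the origin (TCP) lies midway between the tips of the shut fingers; the grasp point (between the pads) lies 19 mm behind it (grip_point_offset is the distance from the TCP to the grasp point, in m); z points along the fingers, y is the line along which they close (so a half turn about z gives the same grasp; the last joint's range is limited). The gripper opens to 88 mm and grips with 3 to 60 N. Pads are 19 mm wide; open, the fingers measure 130 mm over their backs; the gripper's body (78 mm by 193 mm) begins 47 mm behind the grasp point.
Start: joints at [-0.974, 0.359, 0.012, 0, -1.224, -0.288], TCP at [0.205, -0.643, 0.227] pointing down, gripper open.
Joint ranges: [-3.07, 3.07], [-1.43, 2.12], [-1.02, 1.25], [-3.03, 1.67], [-3.05, -0], [-3.03, 3.03]. Speed limits (rad/s): [2.39, 2.39, 3.01, 3.14, 3.14, 3.14].

## Interface

Orientations are given as [roll, pitch, yaw] about the fixed x, y, z axes, in that order (R = Rz(yaw) Ry(pitch) Rx(roll)).
In Python, from station import get_state, grab_frame, camera_params, job_done, grip_point_offset gives the robot as it stands.
- The arm moves only by the shell command python3 -m creep 'ROWS' [FORCE]. ROWS is JSON, a list that holds one entry, the list of rows, each a list of 7 numbers: the finger opening in cm, from 0 to 8.76, then the shift along the tool's x, y, z in cm, then the turn, a rotation vector about the tool's x, y, z in rad. In form: [[[fingers, tx, ty, tz, wx, wy, wz], ...]]. A call has 1 to 20 rows; each row is the pose to reach, as a shift and turn from the pose commanded when the call began, along the tool's axes at that moment; what a row does not reach only later rows make up. A row lasts 1/8 s, in which the tool goes at most 62.5 mm and 10.7 degrees, less where a joint would pass 70% of its speed; a pose out of reach is approached as far as the arm can. A call with a gripper value outside its range is refused whole. The fingers move at their own pace and stop on an object; FORCE is the grip in N (left out, the last holds). Time passes only in rows, so rows that repeat a pose let the fingers close. It gives the time, the measured TCP pose, the force, the opening and the grip force at its end, in the units of the state.
- get_state(): the state, without advancing time (a new reading comes with each control period).
- grab_frame(name): name is "side" or "top"; returns the picture (400x640x3 uint8, blue, green, red); there is no depth.
- camera_params(name): a dict with "vertical_fov" (degrees; the focal length in pixels is half the picture's height over the tangent of half this angle, whatever the lens; pixels are square), "cx", "cy" (the principal point, pixels), "view" (4x4, takes a point from world to camera coordinates). Camera axes: x right, y down, z forward; pixel columns grow to the right and rows downward; lengths in m; the calibration is good to about 2 mm. A picture is of the moment at which its call begins. camera_params takes no time and is no camera call.
- job_done(): hands the job in; it is judged then, once.
The state is a dict: "t": time; "q": joint angles; "qd": joint speeds; "joint_efforts": joint torques, N m; "eef_pos": TCP position; "ee_rot": TCP orientation; "force": force on the tool from outside, world axes, zero at the start; "moment": the same for the moment, N m; "width": finger opening in m; "gripper_force": force on a finger pad.
Only numpy, scipy, OpenCV 4.12 (cv2) and the standard library are available. Lean on these libraries where they do the work, as an engineer would, in place of code of your own. Each camera call takes 0.05 s, during which the arm holds its last target. There are 200 camera calls.

## Task

The narrow incubator's tray was left standing open: first push it fully home with your fingertips. Then hook a fingertip behind the raised lip of the wide incubator's tray and draw that tray all the way out to its stop. Pinch or lift nothing, and leave the loose things on the bench and on the incubators where they stand.

Things in the scene. Friction and masses are not known exactly. Their poses are not given: they have to be found in the camera images.
- wide_unit: The wider of two low white incubators, fixed to the bench: housing 190 (x) x 170 (y) x 72 mm high. Origin: bench level, below the middle of the housing's front face. Its x axis points from the lip into the unit (so the tray comes out along -x), y across, z up. Its rails, up to 19 mm high, reach 170 mm in front of the housing.
- narrow_unit: The narrower white incubator, fixed to the bench: housing 190 x 100 x 72 mm high, otherwise built like the wide one, same origin and axes.
- wide_tray (a joint): How far the wide tray is out, m: 0 fully home, 0.10 fully out at its end stop. It stays where it is left; sliding friction about 3 N.
- narrow_tray (a joint): The same for the narrow tray: 0 fully home (at its stop), 0.10 fully out; friction about 3 N.
- wide_lip: Upright aluminium lip across the outer end of the wide tray, moving with it: 140 mm wide (y), 5 mm thick (x), 32 mm tall. Origin: middle of its lower edge, 20 mm above the bench; its top is 52 mm above the bench. Its x axis points from the lip into the unit (so the tray comes out along -x), y across, z up.
- wide_gap (a point): Middle of the open gap behind the wide tray's lip, on the tray's flat floor, 26 mm above the bench; moves with the tray. With the tray home the gap is 55 mm long (x), from lip to housing, 140 mm wide and open above. It grows as the tray comes out; the white well plate on the tray (38 mm above the bench) begins 65 mm behind the lip.
- narrow_lip: The same lip on the narrow tray: 70 mm wide, 5 mm thick, 32 mm tall; same origin, axes, heights and gap behind it. A blue tube block with white caps, 44 mm above the bench, begins 65 mm behind the lip.
- wide_front: Grey facing strip on the outer (robot) side of the wide tray's lip: 140 x 4 x 26 mm, moves with the tray. Origin: middle of its lower edge, 20 mm above the bench; its outer face lies 6.5 mm in front of the lip's origin.
- narrow_front: The same facing strip on the narrow tray's lip, 70 x 4 x 26 mm.
- marker: Black marker pen lying on the bench, 125 x 14 mm. Origin: middle of its lowest line. Loose; to be left alone.
- vial: Small amber vial, 24 mm across, 50 mm tall, standing between the two units. Origin: centre of its underside. Loose; to be left alone.
- tube_rack: Orange tube rack, 100 x 60 x 55 mm. Origin: centre of its underside. Loose; to be left alone.
- reagent: Clear reagent bottle with blue cap, 52 mm across, 110 mm tall. Origin: centre of its underside. Loose; to be left alone.
- beaker: Glass beaker, 68 mm across, 85 mm tall. Origin: centre of its underside. Loose; to be left alone.
- tip_box: Blue box of pipette tips, 75 x 110 x 45 mm, loose on the roof of the wide unit. Origin: centre of its underside. Loose; to be left alone.
- jar: Small jar, 38 mm across, 45 mm tall, loose on the roof of the narrow unit. Origin: centre of its underside. Loose; to be left alone.

How it is judged:
On the way, in this order (a step that is already met when the one before it is completed fails the run):
1. the narrow tray is pushed home while the wide tray is still in (value of joint narrow_tray below 0.005 m and value of joint wide_tray below 0.03 m), for 0.2 s.
2. the wide tray is drawn out to its stop (value of joint wide_tray above 0.094 m), for 0.2 s.
At the end, for the whole second after the job is handed in: The wide tray is at rest within 6 mm of its outer stop, the narrow tray within 5 mm of fully home, and every loose thing within 20 mm of where it stood (value of joint wide_tray above 0.094 m and value of joint narrow_tray below 0.005 m and velocity of joint wide_tray between -0.005 and 0.005 m/s and distance of each of marker, vial, tube_rack, reagent, beaker, tip_box, jar from where it was at the start of the episode below 0.02 m); the robot touches nothing.
It fails at once if the wide tray's lip is pinched: pressed on its inner side and its outer facing at once (contact force between each of wide_lip, wide_front and the fingers above 2 N).
It fails at once if the narrow tray's lip is pinched: pressed on its inner side and its outer facing at once (contact force between each of narrow_lip, narrow_front and the fingers above 2 N).
It fails at once if a loose bystander is pushed, tipped or lifted by more than 20 mm (distance of any of marker, vial, tube_rack, reagent, beaker, tip_box, jar from where it was at the start of the episode above 0.02 m).
It fails at once if a standing bystander is tipped (angle between any of vial, tube_rack, reagent, beaker, tip_box, jar's own z axis and vertical above 0.3 rad).
It also fails if it takes over 51 s, if anything falls off the work surface, if the arm or the gripper's body presses on something with over 40 N, if the wrist force passes 120 N, or if a joint passes its speed limit or range.

## Working session

There is one attempt and no reset: what is moved stays moved. The work goes in short steps, Python scripts to look and compute and a shell command to move; the robot and the scene stay as the last step left them, time stands still between calls to the robot, and variables do not carry over. Pictures are saved under pics/ and viewed, at most 10 in all, crops included, and the job is handed in when it is done.

```bash
mkdir -p pics
python3 - <<'E'
from station import *
import cv2
s=get_state();print(s['eef_pos'],s['ee_rot'],s['t'],s['width'],grip_point_offset if not callable(grip_point_offset) else grip_point_offset())
for n in('side','top'):
    cv2.imwrite(f'pics/{n}0.png',grab_frame(n));p=camera_params(n);print(n,p)
E
```

```text
[ 0.20497568 -0.64260564  0.22563275] [ 3.13995488e+00 -1.27166458e-04 -2.83291425e+00] 0.0 0.08773280001157299 0.0188
side {'vertical_fov': 51.72284002112265, 'cx': 315.2384660400622, 'cy': 195.8298928842208, 'view': array([[-0.89082206, -0.45424979, -0.00965296,  0.50411124],
       [-0.23727321,  0.48322109, -0.84273294,  0.18965393],
       [ 0.38747578, -0.7484347 , -0.53824531,  0.974032  ],
       [ 0.        ,  0.        ,  0.        ,  1.        ]])}
top {'vertical_fov': 56.06226943658008, 'cx': 322.4520276833909, 'cy': 198.30896688824666, 'view': array([[ 0.01072842, -0.9999225 , -0.00631627, -0.01365393],
       [-0.99710224, -0.01022198, -0.07538324,  0.60102941],
       [ 0.07531283,  0.00710671, -0.99713463,  0.9614216 ],
       [ 0.        ,  0.        ,  0.        ,  1.        ]])}
```

View pics/side0.png

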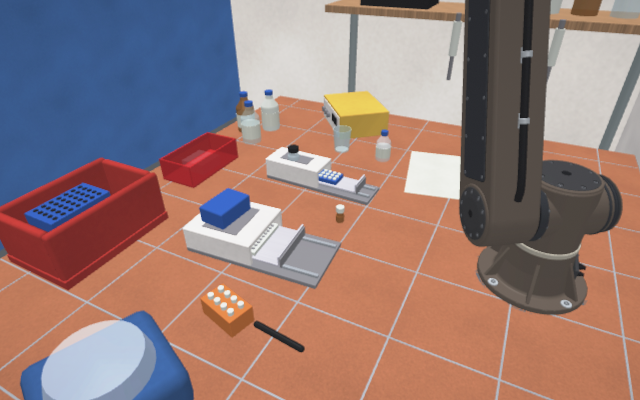

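View pics/top0.png

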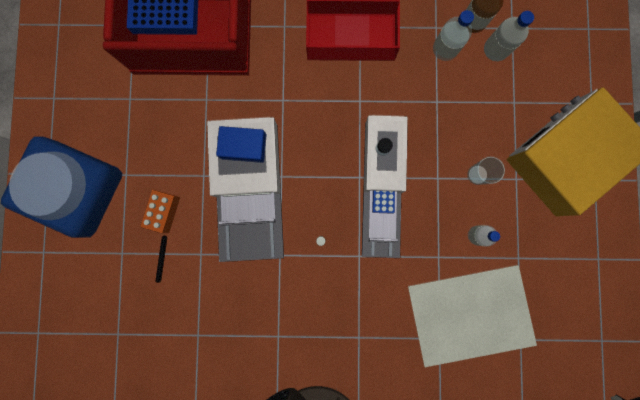

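The side view shows the wide unit near (235,230) with its tray home and the narrow one near (300,165) with its tray open. In the top view, the wide housing front is at about row 193 (cols 210–276) and the wide lip at about row 221. The narrow housing front is at about row 189 (cols 366–406) and its lip at about row 239. The vial is at (321,241). I'll zoom in on the top view.

```bash
python3 - <<'E'
import cv2
a=cv2.imread('pics/top0.png')[165:275,200:420]
cv2.imwrite('pics/c.png',cv2.resize(a,None,fx=3.6,fy=3.6,interpolation=cv2.INTER_CUBIC))
E
cat > h.py <<'E'
from station import *
import numpy as np, cv2
def ray(n,u,v,z,h=400):
    p=camera_params(n);f=h/2/np.tan(np.radians(p['vertical_fov']/2));V=p['view']
    d=V[:3,:3].T@np.array([(u-p['cx'])/f,(v-p['cy'])/f,1]);c=-V[:3,:3].T@V[:3,3]
    return c+d*(z-c[2])/d[2]
E
python3 - <<'E'
from h import *
np.set_printoptions(precision=4,suppress=True)
for nm,u,v,z in [('wfL',210,194,.072),('wfR',276.5,192,.072),('wbL',208,122,.072),('wbR',273,118,.072),('nfL',366,188,.072),('nfR',405.5,190,.072),('nbL',368,116,.072),('nbR',407,118,.072),('vial',321,241,.05)]: print(nm,ray('top',u,v,z))
E
```

```text
wfL [0.6053 0.2729 0.072 ]
wfR [0.612 0.107 0.072]
wbL [0.7882 0.2841 0.072 ]
wbR [0.7999 0.1196 0.072 ]
nfL [ 0.6243 -0.1159  0.072 ]
nfR [ 0.6203 -0.2141  0.072 ]
nbL [ 0.8072 -0.1206  0.072 ]
nbR [ 0.803 -0.219  0.072]
vial [ 0.4909 -0.005   0.05  ]
```

View pics/c.png

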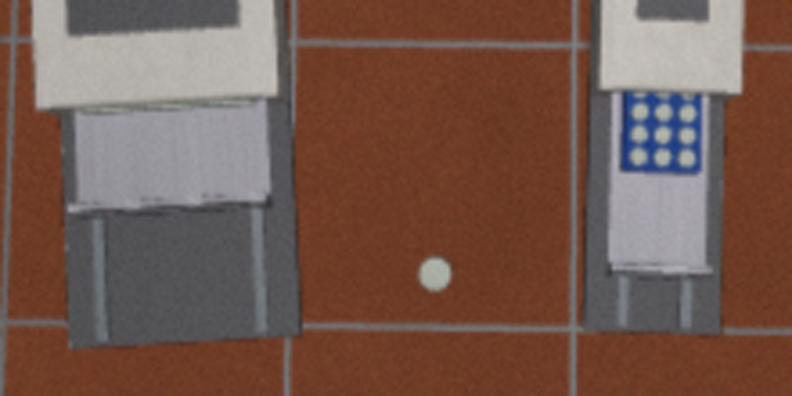

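```bash
cat >> h.py <<'E'
from scipy.spatial.transform import Rotation as Ro
def row(p,yaw):
    s=get_state();R=Ro.from_euler('xyz',s['ee_rot']);T=Ro.from_euler('xyz',[np.pi,0,yaw])
    return np.round(R.inv().apply(np.array(p)-s['eef_pos'])*100,1),np.round((R.inv()*T).as_rotvec(),3)
E
python3 - <<'E'
from h import *
np.set_printoptions(precision=4,suppress=True)
L=[ray('top',*a,.052) for a in [(219.4,222.8),(274.4,220.3),(369.4,239.2),(397.8,240)]]
print(np.array(L))
for a,b in (L[:2],L[2:]): print((a+b)/2, np.arctan2((a-b)[1],(a-b)[0])-np.pi/2, np.linalg.norm(a-b))
m=(L[2]+L[3])/2
print(row([m[0]-.05,m[1],.15],np.pi-.035),row([m[0]-.05,m[1],.032],np.pi-.035))
E
```

```text
[[ 0.534   0.2528  0.052 ]
 [ 0.5418  0.1135  0.052 ]
 [ 0.4969 -0.1269  0.052 ]
 [ 0.4956 -0.1983  0.052 ]]
[0.5379 0.1832 0.052 ] 0.05595644357858198 0.1395204846438664
[ 0.4963 -0.1626  0.052 ] -0.017103312891284306 0.0714347878660308
(array([-37.6,  38.4,   7.6]), array([ 0.001, -0.   ,  0.344])) (array([-37.6,  38.4,  19.4]), array([ 0.001, -0.   ,  0.344]))
```

```bash
python3 -m creep '[[[0,-10,10,0,0,0,0.1],[0,-20,20,0,0,0,0.2],[0,-37.6,38.4,4,0,0,0.34],[0,-37.6,38.4,4,0,0,0.34],[0,-37.6,38.4,4,0,0,0.34],[0,-37.6,38.4,4,0,0,0.34],[0,-37.6,38.4,7.6,0,0,0.34],[0,-37.6,38.4,7.6,0,0,0.34],[0,-37.6,38.4,7.6,0,0,0.34],[0,-37.6,38.4,7.6,0,0,0.34],[0,-37.6,38.4,7.6,0,0,0.34],[0,-37.6,38.4,7.6,0,0,0.34]]]' 20
python3 - <<'E'
from h import *
print(get_state()['eef_pos'],get_state()['ee_rot'],row([.446,-.162,.032],np.pi-.025))
for n in ('side','top'): cv2.imwrite(f'pics/{n}1.png',grab_frame(n))
E
```

```text
t: 1.6
eef_pos: [0.4463, -0.1637, 0.1508]
ee_rot: [-3.142, 0.0, 3.109]
force: [0.6, -0.4, 0.0]
width: 0.0008
gripper_force: 0.0
[ 0.44634467 -0.16369533  0.15081614] [-3.14156225e+00  2.82587746e-04  3.10925028e+00] (array([ 0. ,  0.2, 11.9]), array([-0.   ,  0.   , -0.007]))
```

View pics/side1.png

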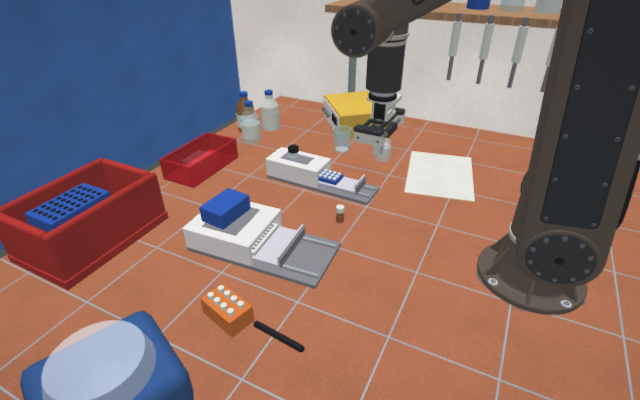

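The gripper is shut in front of the narrow tray at about (380,130), and nothing else has moved. Next I go down and push.

```bash
python3 -m creep '[[[0,0,0.2,4,0,0,0],[0,0,0.2,8,0,0,0],[0,0,0.2,11.7,0,0,0],[0,0,0.2,11.7,0,0,0],[0,0,0.2,11.7,0,0,0]]]'
python3 -m creep '[[[0,-1,0,0,0,0,0],[0,-2,0,0,0,0,0],[0,-3,0,0,0,0,0],[0,-4,0,0,0,0,0],[0,-5,0,0,0,0,0],[0,-6,0,0,0,0,0],[0,-6.7,0,0,0,0,0],[0,-7.4,0,0,0,0,0],[0,-7.4,0,0,0,0,0]]]'
```

```text
t: 2.33
eef_pos: [0.4475, -0.1614, 0.0347]
ee_rot: [-3.141, 0.001, 3.11]
force: [1.4, 0.2, -0.5]
width: 0.0003
gripper_force: 0.0
t: 3.45
eef_pos: [0.5217, -0.1633, 0.0336]
ee_rot: [-3.141, 0.001, 3.111]
force: [0.6, 0.4, 0.2]
width: 0.0004
gripper_force: 0.0
```

```bash
python3 -m creep '[[[0,-0.5,0,0,0,0,0],[0,-1,0,0,0,0,0],[0,-1.5,0,0,0,0,0]]]'
python3 -m creep '[[[0,-0.4,0,0,0,0,0],[0,-0.8,0,0,0,0,0]]]'
python3 - <<'E'
from h import *
a=grab_frame('top')[165:275,340:420]
cv2.imwrite('pics/c2.png',cv2.resize(a,None,fx=5,fy=5,interpolation=cv2.INTER_CUBIC))
E
```

```text
t: 3.82
eef_pos: [0.5358, -0.1637, 0.0336]
ee_rot: [3.142, -0.0, 3.11]
force: [-1.8, 1.0, 0.9]
width: 0.0002
gripper_force: 1.3
t: 4.08
eef_pos: [0.5437, -0.164, 0.0335]
ee_rot: [3.142, -0.001, 3.11]
force: [-11.4, 3.2, 7.6]
width: 0.0006
gripper_force: 6.8
```

View pics/c2.png

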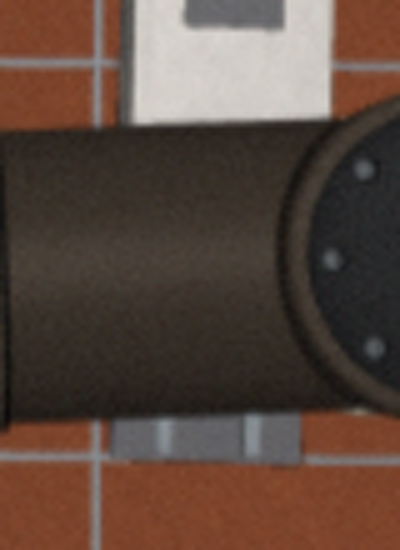

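The arm hides the tray in this view. The force has risen, so I'll push a little further to confirm the stop.

```bash
python3 -m creep '[[[0,-0.3,0,0,0,0,0],[0,-0.3,0,0,0,0,0],[0,-0.3,0,0,0,0,0]]]'
python3 -m creep '[[[0,-0.3,0,0,0,0,0],[0,-0.3,0,0,0,0,0],[0,-0.3,0,0,0,0,0]]]'
```

```text
t: 4.5
eef_pos: [0.5436, -0.1641, 0.033]
ee_rot: [3.142, -0.005, 3.11]
force: [-10.5, 2.4, 6.0]
width: 0.0006
gripper_force: 5.1
t: 4.88
eef_pos: [0.5436, -0.1643, 0.0326]
ee_rot: [3.141, -0.011, 3.109]
force: [-18.1, 3.7, 11.6]
width: 0.0004
gripper_force: 8.9
```

```bash
python3 -m creep '[[[0,1.5,0,0,0,0,0],[0,4,0,0,0,0,0],[0,4,0,-4,0,0,0],[0,4,0,-9,0,0,0],[0,4,0,-12,0,0,0],[0,4,0,-12,0,0,0],[0,4,0,-12,0,0,0]]]'
python3 - <<'E'
from h import *
print(row([.566,.1847,.15],np.pi+.056))
E
```

```text
t: 5.75
eef_pos: [0.5098, -0.1628, 0.1534]
ee_rot: [3.141, 0.001, 3.11]
force: [0.6, 0.0, -0.4]
width: 0.0005
gripper_force: 0.0
(array([-4.5, 34.9,  0.4]), array([ 0.   ,  0.001, -0.087]))
```

```bash
python3 -m creep '[[[0,0,6,0,0,0,0],[0,-1,12,0,0,0,0.0],[0,-2,18,0,0,0,-0.04],[0,-3,24,0,0,0,-0.087],[0,-4,30,0,0,0,-0.087],[0,-4.5,34.9,0.4,0,0,-0.087],[0,-4.5,34.9,0.4,0,0,-0.087],[0,-4.5,34.9,0.4,0,0,-0.087],[0,-4.5,34.9,0.4,0,0,-0.087]]]'
python3 - <<'E'
from h import *
print(row([.566,.1847,.033],np.pi+.056))
a=grab_frame('side');cv2.imwrite('pics/s3.png',cv2.resize(a[130:300,170:410],None,fx=3.3,fy=3.3,interpolation=cv2.INTER_CUBIC))
t=grab_frame('top');cv2.imwrite('pics/t3.png',t)
E
```

```text
t: 6.88
eef_pos: [0.5653, 0.1834, 0.1492]
ee_rot: [-3.141, -0.001, -3.087]
force: [0.3, -0.4, 0.3]
width: 0.0003
gripper_force: 0.0
(array([-0.1,  0.1, 11.6]), array([-0.   , -0.001, -0.001]))
```

View pics/s3.png

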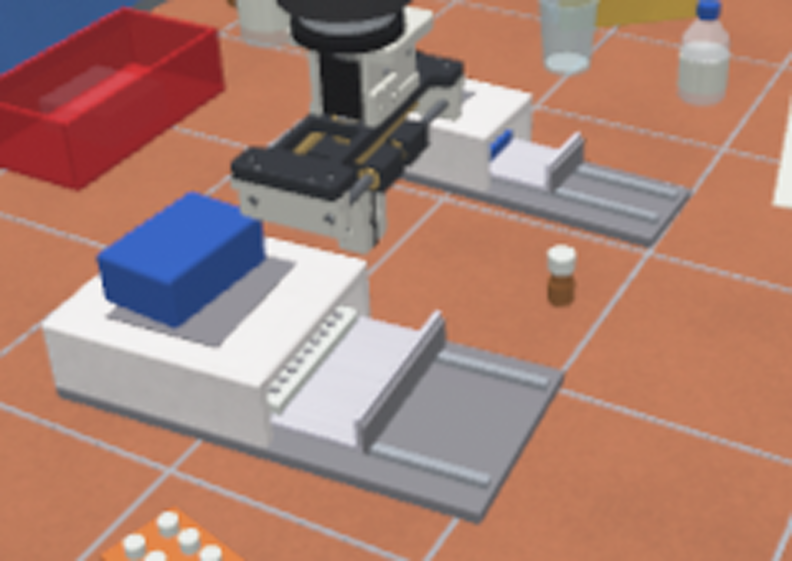

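View pics/t3.png

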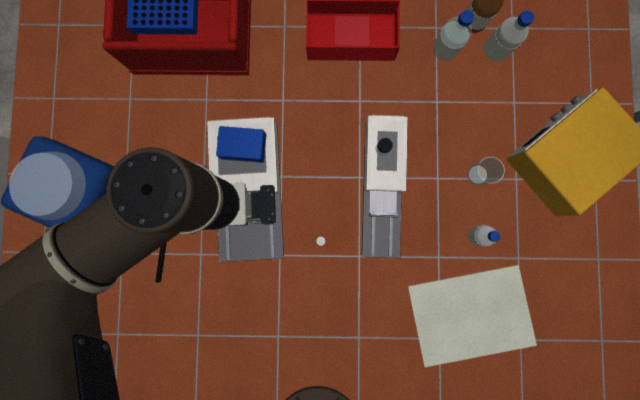

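The side crop shows the narrow tray pushed in (lip at crop (565,160)), with the shut fingers above the wide tray and everything else undisturbed. A blue sliver still shows, so I'll check how far in the narrow lip is.

Run:
```python
from h import *
t=grab_frame('top')
g=cv2.cvtColor(t,cv2.COLOR_BGR2GRAY)
print(g[182:226,376:392].mean(1).round().astype(int))
for v in (189,190,191): print(v,ray('top',384,v,.072))
for v in (213,214,215,216,217,218): print(v,ray('top',384,v,.052))
b=cv2.resize(t[180:225,355:415],None,fx=10,fy=10,interpolation=cv2.INTER_CUBIC);cv2.imwrite('pics/n4.png',b)
```

```text
[203 203 202 201 200 200 196 174 142 166 179 181 180 181 179 180 180 180
 181 179 179 179 179 179 178 179 179 178 179 179 179 181 165  98  86  95
 102 103 103 103 103 102 102 104]
189 [ 0.62222614 -0.16069556  0.072     ]
190 [ 0.61972476 -0.16069153  0.072     ]
191 [ 0.61722439 -0.16068751  0.072     ]
213 [ 0.56323042 -0.16373835  0.052     ]
214 [ 0.56069987 -0.16373427  0.052     ]
215 [ 0.55817034 -0.1637302   0.052     ]
216 [ 0.55564183 -0.16372613  0.052     ]
217 [ 0.55311432 -0.16372207  0.052     ]
218 [ 0.55058783 -0.163718    0.052     ]
```

View pics/n4.png

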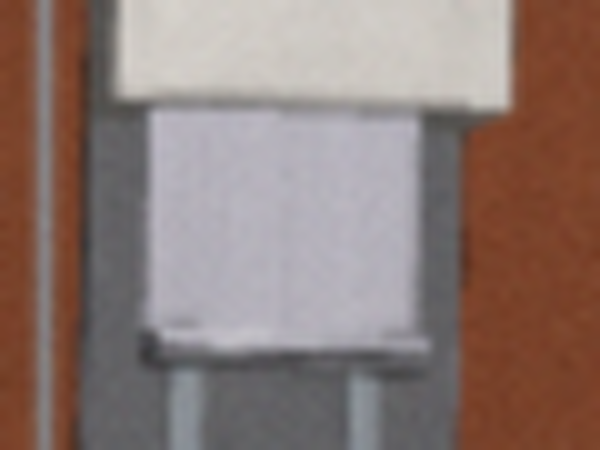

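The narrow lip is centred at about row 214, 58 mm in front of the housing edge, so that tray is home. Next I go down behind the wide lip and pull.

```bash
python3 -m creep '[[[0,0,0.1,4,0,0,0],[0,0,0.1,8,0,0,0],[0,0,0.1,10.5,0,0,0],[0,0,0.1,11.6,0,0,0],[0,0,0.1,11.6,0,0,0],[0,0,0.1,11.6,0,0,0]]]'
python3 -m creep '[[[0,1,0,0,0,0,0],[0,2,0,0,0,0,0],[0,3,0,0,0,0,0],[0,3,0,0,0,0,0]]]'
```

```text
t: 7.78
eef_pos: [0.5662, 0.1858, 0.0348]
ee_rot: [3.141, 0.002, -3.086]
force: [0.3, 0.5, 0.4]
width: 0.0004
gripper_force: 0.0
t: 8.28
eef_pos: [0.5344, 0.1838, 0.0339]
ee_rot: [3.141, -0.0, -3.085]
force: [0.4, 0.6, -0.0]
width: 0.0003
gripper_force: 0.0
```

```bash
python3 -m creep '[[[0,1,0,0,0,0,0],[0,2,0,0,0,0,0],[0,3,0,0,0,0,0],[0,4,0,0,0,0,0],[0,5,0,0,0,0,0],[0,5.5,0,0,0,0,0]]]'
python3 -m creep '[[[0,0.5,0,0,0,0,0],[0,1,0,0,0,0,0],[0,1.5,0,0,0,0,0]]]'
python3 -m creep '[[[0,0.4,0,0,0,0,0],[0,0.8,0,0,0,0,0],[0,0.8,0,0,0,0,0]]]'
```

```text
t: 9.02
eef_pos: [0.4797, 0.1805, 0.0335]
ee_rot: [-3.141, -0.001, -3.086]
force: [2.6, -1.6, 0.6]
width: 0.0006
gripper_force: 1.3
t: 9.4
eef_pos: [0.4653, 0.1798, 0.0335]
ee_rot: [-3.141, -0.0, -3.086]
force: [2.9, -1.4, -0.0]
width: 0.0003
gripper_force: 1.3
t: 9.78
eef_pos: [0.4635, 0.1815, 0.0347]
ee_rot: [3.138, 0.01, -3.083]
force: [31.4, -10.1, -15.9]
width: 0.0006
gripper_force: 15.1
```

At the stop: the force jumped to 31 N with almost no travel. I'll ease off, lift out and check.

```bash
python3 -m creep '[[[0,-0.4,0,0,0,0,0],[0,-1,0,0,0,0,0],[0,-2,0,0,0,0,0],[0,-2,0,0,0,0,0],[0,-2,0,-4,0,0,0],[0,-2,0,-8,0,0,0],[0,-2,0,-12,0,0,0],[0,-2,0,-16,0,0,0],[0,-2,0,-20,0,0,0],[0,-2,0,-20,0,0,0],[0,-2,0,-20,0,0,0]]]'
python3 - <<'E'
from h import *
cv2.imwrite('pics/t5.png',grab_frame('side'))
E
```

```text
t: 11.15
eef_pos: [0.4769, 0.1804, 0.2329]
ee_rot: [3.142, -0.001, -3.086]
force: [-0.2, -1.0, -0.0]
width: 0.0004
gripper_force: 0.0
```

View pics/t5.png

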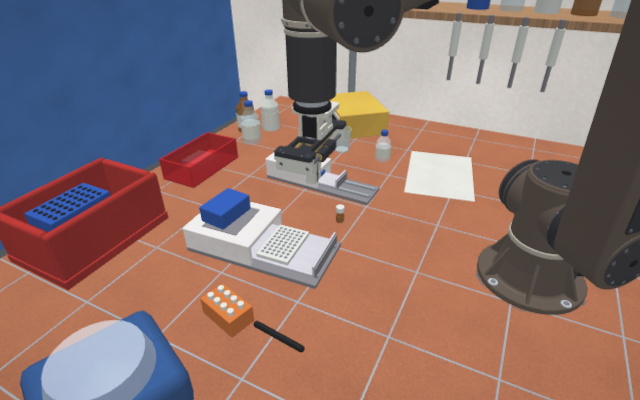

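The wide tray is out, with its lip top running from about (336,234) to (314,266), and the loose things have not moved. I'll check the lip position numerically.

Run:
```python
from h import *
for a in [(336,234),(314,266)]: print(ray('side',*a,.052))
```

```text
[0.4478975  0.11588045 0.052     ]
[0.44357542 0.24494863 0.052     ]
```

```bash
python3 -c "
from station import *
print(job_done())"
```

```text
the job is handed in; nothing more can be done
None
```

I pushed the narrow tray home, drew the wide tray out to its stop, and handed the job in at about 11 s of robot time; both stops showed as a sharp force rise, the loose things looked unmoved in the last picture, and the hand-in reported no verdict.

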